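# Clamp the circuit board in its test fixture

### The arm

A 6-joint arm with a two-finger parallel gripper is mounted at the origin on the work surface. World frame = base frame: x ahead of the robot, y to its left, z up, the work surface at z = 0. Lengths are in m, angles in rad, forces in N, time in s.
With the tool pointing down it reaches from about 0.35 to 0.775 m from the base axis. Payload 7.3 kg.
Tool frame: the origin (TCP) lies midway between the tips of the shut fingers; the grasp point (between the pads) lies 19 mm behind it; z points along the fingers, y is the line along which they close (so a half turn about z gives the same grasp; the last joint's range is limited). The gripper opens to 92 mm and grips with 3 to 60 N. Pads are 19 mm wide; open, the fingers measure 130 mm over their backs; the gripper's body (75 mm by 190 mm) begins 47 mm behind the grasp point.
Start: joints at [-1.401, 0.342, 1.524, -0, 1.275, -0.146], TCP at [0.163, -0.499, 0.202] pointing down, gripper open.
Joint ranges: [-2.53, 2.53], [-0.77, 2.02], [0.04, 2.7], [-1, 4.14], [0.28, 2.66], [-3.11, 3.11]. Speed limits (rad/s): [2.57, 2.57, 3.14, 3.14, 3.14, 3.14].

### API

Orientations are given as [roll, pitch, yaw] about the fixed x, y, z axes, in that order (R = Rz(yaw) Ry(pitch) Rx(roll)).
In Python, from cell import robot, read_camera, camera_params, nets gives the robot as it stands. The module is installed in compiled form; this text tells all that it offers.
- The arm moves only by the tool step_arm, never from a script. Its argument "steps" is a list of rows, each an object of numbers: "x", "y", "z": the shift along the tool's x, y, z as a fraction of full scale; "rx", "ry", "rz": the turn, a rotation vector about the tool's x, y, z as a fraction of full scale; "claw": the opening, from -1 (shut) to 1 (fully open). In form: [{"x": .., "y": .., "z": .., "rx": .., "ry": .., "rz": .., "claw": ..}, ...]. A call has 1 to 12 rows; each row is the pose to reach, as a shift and turn from the pose commanded when the call began, along the tool's axes at that moment; what a row does not reach only later rows make up. Full scale, the value 1, is 750 mm for a shift and pi/4 rad for a turn. A row lasts 1/12 s, in which the tool goes at most 41.7 mm and 7.16 degrees, less where a joint would pass 70% of its speed; a pose out of reach is approached as far as the arm can. A call with a number of a shift or a turn outside -1 to 1 is refused whole. A call with a gripper value outside its range is refused whole. The fingers move at their own pace and stop on an object; "squeeze" is the grip in N (left out, the last holds). Time passes only in rows, so rows that repeat a pose let the fingers close. It gives the time, the measured TCP pose, the force, the opening and the grip force at its end, in the units of the state.
- robot.observe(): the state, without advancing time (a new reading comes with each control period).
- read_camera(name): name is "scene" or "top" or "wrist"; returns (picture, depth): 480x640x3 uint8, blue, green, red; 480x640 float32, m along the optical axis (not along the pixel's ray), 0 where there is no reading.
- camera_params(name): a dict with "fx", "fy", "cx", "cy" (pixels), "R" (3x3) and "t" (3): a world point X has camera coordinates R X + t; the wrist camera has in their place "hand_eye" (4x4, takes a point from camera to tool coordinates, whose origin is the TCP and whose axes are the flange's). Camera axes: x right, y down, z forward; pixel columns grow to the right and rows downward; lengths in m; the calibration is good to about 2 mm. A picture is of the moment at which its call begins: read the wrist's pose just before it. camera_params takes no time and is no camera call.
- robot.hand_in(): hands the job in; it is judged then, once.
Trained networks look in the newest picture that a camera, given by its name, has taken for a name from the list of things; names that differ only in an ending like _2 or _b are one class to them, and where a whole thing is asked for, a point or a joint stands for the part that bears it (a point fixed in the world has none). Each returns a list of dicts, best first, with "conf" (0 to 1); they miss things now and then, are a little off and sometimes report something else, mostly with a low value. They report only what shows in the picture. A call takes as long as a camera call.
- nets.masks_of(camera, query): "region" (480x640 bool, what is visible of it) and "box" ([left, top, right, bottom] in pixels, round what is visible of it).
- nets.landmark_of(camera, query): "pixel" ([row, column] in pixels: a listed point, or the origin of a listed thing).
The state is a dict: "time": time; "qpos": joint angles; "qvel": joint speeds; "joint_efforts": joint torques, N m; "tool_pos": TCP position; "tool_rot": TCP orientation; "contact_force": force on the tool from outside, world axes, zero at the start; "torque": the same for the moment, N m; "opening": finger opening in m; "grip_force": force on a finger pad.
Only numpy, scipy, OpenCV 4.12 (cv2) and the standard library are available. Lean on these libraries where they do the work, as an engineer would, in place of code of your own. Each camera call takes 0.05 s, during which the arm holds its last target. There are 200 camera calls.

### The job

Two identical test fixtures stand on the electronics bench, and one has a circuit board lying in its nest. Clamp that board: push down the handle of that fixture's toggle clamp, past its over-centre point, until it is fully home and stays locked by itself. Leave the clamp of the empty fixture open and untouched, and keep the board in its nest.

Things in the scene. Friction and masses are not known exactly. Their poses are not given: they have to be found in the camera images.
- fixture: The fixture holding the board, fixed: base plate 230x110x12 mm (x -45 to 185), toggle clamp at the rear, white nest centred at x 120. Origin: on the bench, 62 mm below the handle's pivot, whose axis is y. +x runs from clamp to nest, away from the robot within 0.5 rad. Open, the clamp arm (pivot x 50, z 47; 80 mm) rises to 130 mm; it comes down on the board with the handle.
- clamp_handle (a joint): Its handle (rad): bar with a red grip of 20 mm diameter, 40 to 115 mm from the pivot. At 0 (open, the start) it points to the fixture's -x, 0.80 rad above level; pushed down it grows. It stays put up to 0.6, then springs back if let go before dead centre at 0.80; beyond, it snaps to its stop at 0.92 (locked). Takes up to 0.4 N m: 5 N at 80 mm. A push from above on the grip will do.
- board: The green circuit board lying loose in that fixture's nest: 100 x 80 mm, 4 mm thick, parts on it up to 12 mm tall. Origin: centre of its underside, 24 mm above the bench; x along the 100 mm side, as the fixture's. It need not be handled. The similar board on the bench mat is a bystander.
- spare_handle_grip (a point): Point on the axis of the red handle of the empty fixture's clamp, 80 mm from its pivot. This fixture is the same as the loaded one; its handle stands open and must stay so.

How it is judged:
At the end, for the whole second after the job is handed in: The loaded fixture's clamp handle is locked (joint beyond 0.87 of 0.92 rad) and at rest, the board lies flat in that nest (within 10 mm of its centre, 6 mm of its height, tilt under 0.1 rad), and the empty fixture's handle is within 15 mm of where it stood (value of joint clamp_handle above 0.87 rad and velocity of joint clamp_handle below 0.05 rad/s and x of board in the frame of fixture between 0.11 and 0.13 m and y of board in the frame of fixture between -0.01 and 0.01 m and height (world z) of board between 0.018 and 0.03 m and angle between board's own z axis and vertical below 0.1 rad and distance of spare_handle_grip from where it was at the start of the episode below 0.015 m); the robot touches nothing.
It fails at once if the handle of the empty fixture's clamp is moved by more than 15 mm (distance of spare_handle_grip from where it was at the start of the episode above 0.015 m).
It also fails if it takes over 29 s, if anything falls off the work surface, if the arm or the gripper's body presses on something with over 40 N, if the wrist force passes 120 N, or if a joint passes its speed limit or range.

## Working session

There is one attempt and no reset: what is moved stays moved. The work goes in short steps, Python scripts to look and compute and a tool call to move; the robot and the scene stay as the last step left them, time stands still between calls to the robot, and variables do not carry over. Pictures are saved under pics/ and viewed, at most 10 in all, crops included, and the job is handed in when it is done.

Besides the shell and the picture viewer there is one more tool, called after ">>>" as name(argument=value, ...) on one line, values as JSON. step_arm: Moves the arm, as the interface text tells. Its arguments: {"type":"object","properties":{"steps":{"type":"array","items":{"type":"object","properties":{"x":{"type":"number","minimum":-1,"maximum":1},"y":{"type":"number","minimum":-1,"maximum":1},"z":{"type":"number","minimum":-1,"maximum":1},"rx":{"type":"number","minimum":-1,"maximum":1},"ry":{"type":"number","minimum":-1,"maximum":1},"rz":{"type":"number","minimum":-1,"maximum":1},"claw":{"type":"number"}}}},"squeeze":{"type":"number"}},"required":["steps"]}

```bash
mkdir -p pics
cat > h.py <<'E'
import numpy as np, cv2
from cell import robot, read_camera, camera_params, nets
def deproj(cam,r,c,d):
    p=camera_params(cam); X=np.array([(c-p['cx'])/p['fx']*d,(r-p['cy'])/p['fy']*d,d])
    return np.array(p['R']).T@(X-np.array(p['t']))
def cloud(cam,depth,mask):
    r,c=np.nonzero(mask&(depth>0)); d=depth[r,c]
    p=camera_params(cam); X=np.stack([(c-p['cx'])/p['fx']*d,(r-p['cy'])/p['fy']*d,d],1)
    return (X-np.array(p['t']))@np.array(p['R'])
E
python3 - <<'E'
from h import *
ims=[]
for cam in ("top","scene"):
    im,d=read_camera(cam); cv2.imwrite(f"pics/{cam}0.png",im); np.save(f"{cam}_d.npy",d)
    for q in ("fixture","clamp_handle","board","spare_handle_grip"):
        for m in nets.masks_of(cam,q)[:4]:
            P=cloud(cam,d,m['region'])
            print(cam,q,round(m['conf'],2),m['box'],np.median(P,0).round(3) if len(P) else None,P.max(0).round(3) if len(P) else None)
        for m in nets.landmark_of(cam,q)[:3]:
            r,c=m['pixel'];print('  lm',q,round(m['conf'],2),np.round(m['pixel']),deproj(cam,r,c,d[int(r),int(c)]).round(3))
print(robot.observe())
E
```

```text
top fixture 0.72 [335.9, 175.1, 414.0, 310.8] [ 0.576 -0.137  0.017] [ 0.736 -0.058  0.153]
  lm fixture 0.68 [266. 379.] [ 0.542 -0.134  0.067]Traceback (most recent call last):
  File "<stdin>", line 9, in <module>
ValueError: it knows: board, fixture, spare_handle_grip
```

Run:
```python
from h import *
for cam in ("top","scene"):
    im,d=read_camera(cam); cv2.imwrite(f"pics/{cam}0.png",im); np.save(f"{cam}_d.npy",d)
    for q in ("fixture","board","spare_handle_grip"):
        for m in nets.masks_of(cam,q)[:4]:
            P=cloud(cam,d,m['region'])
            print(cam,q,round(m['conf'],2),m['box'],np.median(P,0).round(3) if len(P) else None,P.max(0).round(3) if len(P) else None)
        for m in nets.landmark_of(cam,q)[:3]:
            r,c=m['pixel'];print('  lm',q,round(m['conf'],2),np.round(m['pixel']),deproj(cam,r,c,d[int(r),int(c)]).round(3))
    # red blobs
    hsv=cv2.cvtColor(im,cv2.COLOR_BGR2HSV); red=((hsv[...,0]<8)|(hsv[...,0]>172))&(hsv[...,1]>130)&(hsv[...,2]>60)
    n,l,s,ce=cv2.connectedComponentsWithStats(red.astype(np.uint8))
    for i in range(1,n):
        if s[i,4]>25:
            P=cloud(cam,d,l==i); print('  red',s[i],len(P),np.median(P,0).round(3),np.percentile(P,3,axis=0).round(3),np.percentile(P,97,axis=0).round(3))
a=robot.observe(); print({k:np.round(v,3) for k,v in a.items()})
```

```text
top fixture 0.55 [338.0, 174.0, 413.0, 309.8] [ 0.573 -0.135  0.017] [ 0.737 -0.058  0.153]
  lm fixture 0.66 [267. 381.] [ 0.54  -0.137  0.074]
top board 0.57 [347.6, 181.8, 391.4, 236.2] [ 0.667 -0.116  0.03 ] [ 0.716 -0.075  0.095]
  lm board 0.8 [208. 374.] [ 0.651 -0.122  0.096]
top spare_handle_grip 0.73 [204.2, 219.7, 228.0, 280.3] [0.561 0.176 0.107] [0.632 0.195 0.153]
  lm spare_handle_grip 0.58 [264. 214.] [0.537 0.176 0.134]
  red [202 248  18  31 256] 256 [0.539 0.182 0.132] [0.513 0.173 0.104] [0.567 0.193 0.15 ]
  red [388 277  17  33 249] 249 [ 0.488 -0.158  0.133] [ 0.462 -0.169  0.103] [ 0.516 -0.15   0.15 ]
scene fixture 0.56 [202.5, 124.7, 319.6, 263.1] [ 0.583 -0.126  0.022] [ 0.737 -0.055  0.15 ]
  lm fixture 0.85 [194. 289.] [ 0.545 -0.133  0.019]
scene board 0.62 [211.7, 196.7, 277.5, 248.7] [ 0.665 -0.12   0.028] [ 0.718 -0.074  0.087]
  lm board 0.91 [219. 244.] [ 0.659 -0.121  0.029]
scene spare_handle_grip 0.79 [330.8, 267.9, 403.6, 322.4] [0.564 0.181 0.101] [0.635 0.197 0.151]
  lm spare_handle_grip 0.85 [284. 382.] [0.549 0.183 0.126]
  red [293 127  23  34 241] 239 [ 0.494 -0.155  0.124] [ 0.47  -0.163  0.099] [ 0.519 -0.146  0.147]
  red [367 270  36  30 349] 349 [0.545 0.185 0.127] [0.518 0.176 0.101] [0.57  0.193 0.147]
{'time': np.float64(0.9), 'qpos': array([-1.401,  0.342,  1.524,  0.   ,  1.275, -0.146]), 'qvel': array([-0.   ,  0.001,  0.   , -0.001,  0.002, -0.002]), 'joint_efforts': array([-1.0000e-03, -4.3113e+01, -2.4448e+01,  7.2000e-02,  4.8000e-02,
       -0.0000e+00]), 'tool_pos': array([ 0.163, -0.499,  0.202]), 'tool_rot': array([3.141, 0.   , 0.316]), 'contact_force': array([-0.293,  0.334,  0.466]), 'torque': array([ 0.012,  0.064, -0.047]), 'grip_force': np.float64(0.0), 'opening': np.float64(0.091)}
```

View pics/top0.png

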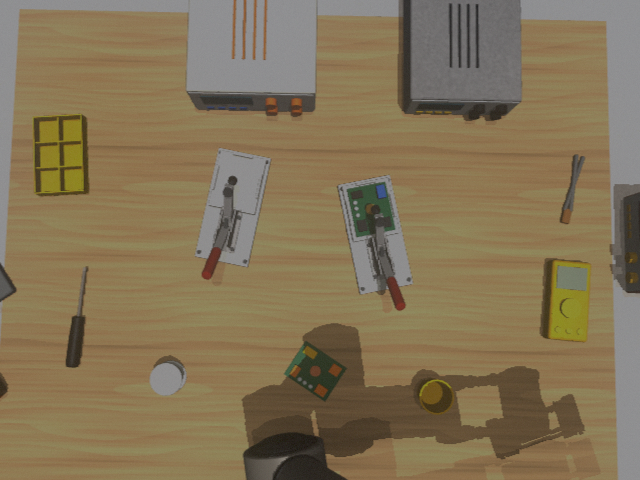

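View pics/scene0.png

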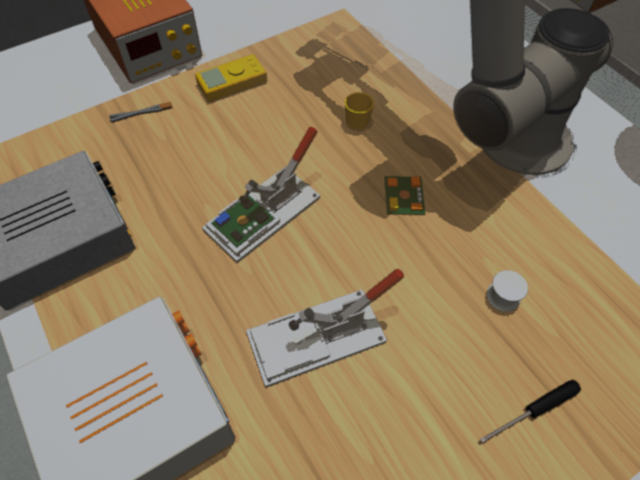

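The top and scene views agree. The loaded fixture is the right one in the top picture, with its red grip at about (row 291, col 395). Its pivot is near (0.540, -0.146) and its yaw is about 0.2. I'll move above the grip with the fingers shut.

>>> step_arm(steps=[{"x": 0.536, "y": -0.3, "rz": 0.14, "claw": -1}, {"x": 0.536, "y": -0.3, "rz": 0.14, "claw": -1}, {"x": 0.536, "y": -0.3, "rz": 0.14, "claw": -1}, {"x": 0.536, "y": -0.3, "rz": 0.14, "claw": -1}, {"x": 0.536, "y": -0.3, "rz": 0.14, "claw": -1}, {"x": 0.536, "y": -0.3, "rz": 0.14, "claw": -1}, {"x": 0.536, "y": -0.3, "rz": 0.14, "claw": -1}, {"x": 0.536, "y": -0.3, "rz": 0.14, "claw": -1}, {"x": 0.536, "y": -0.3, "rz": 0.14, "claw": -1}, {"x": 0.536, "y": -0.3, "rz": 0.14, "claw": -1}, {"x": 0.536, "y": -0.3, "rz": 0.14, "claw": -1}, {"x": 0.536, "y": -0.3, "rz": 0.14, "claw": -1}])

```text
$.steps[0]: bad value
```

>>> step_arm(steps=[{"claw": -1}, {"claw": -1}, {"claw": -1}, {"claw": -1}])

```text
$.steps[0]: bad value
```

Run:
```python
from h import *
from scipy.spatial.transform import Rotation as Ro
o=robot.observe(); print(o['time'],o['tool_pos'],o['tool_rot'],o['opening'],o['contact_force'])
im,d=read_camera("wrist"); cv2.imwrite("pics/w1.png",im)
p=camera_params("wrist"); T=np.eye(4);T[:3,:3]=Ro.from_euler('xyz',o['tool_rot']).as_matrix();T[:3,3]=o['tool_pos'];T=T@np.array(p['hand_eye'])
hsv=cv2.cvtColor(im,cv2.COLOR_BGR2HSV); red=((hsv[...,0]<8)|(hsv[...,0]>172))&(hsv[...,1]>130)&(hsv[...,2]>60)
n,l,s,ce=cv2.connectedComponentsWithStats(red.astype(np.uint8))
for i in range(1,n):
    if s[i,4]>200:
        r,c=np.nonzero((l==i)&(d>0)); z=d[r,c]
        X=np.stack([(c-p['cx'])/p['fx']*z,(r-p['cy'])/p['fy']*z,z],1)@T[:3,:3].T+T[:3,3]
        print(s[i],np.median(X,0).round(3),np.percentile(X,2,axis=0).round(3),np.percentile(X,98,axis=0).round(3))
```

```text
0.9 [ 0.1630747  -0.49908347  0.20245339] [3.14143027e+00 2.38217129e-05 3.15784251e-01] 0.0913528688111987 [-0.29325578  0.33397773  0.46579664]
```

View pics/w1.png

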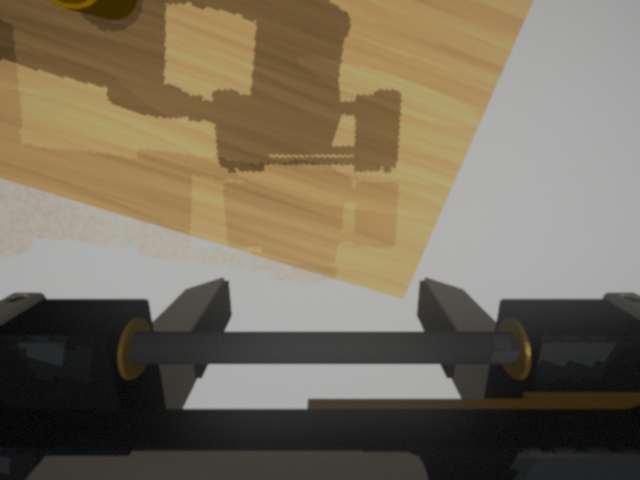

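The move was refused, and the wrist view shows only the start pose with the bench edge. I'll try again with every field given.

>>> step_arm(steps=[{"x": 0.536, "y": -0.3, "z": 0.0, "rx": 0.0, "ry": 0.0, "rz": 0.14, "claw": -1.0}, {"x": 0.536, "y": -0.3, "z": 0.0, "rx": 0.0, "ry": 0.0, "rz": 0.14, "claw": -1.0}, {"x": 0.536, "y": -0.3, "z": 0.0, "rx": 0.0, "ry": 0.0, "rz": 0.14, "claw": -1.0}, {"x": 0.536, "y": -0.3, "z": 0.0, "rx": 0.0, "ry": 0.0, "rz": 0.14, "claw": -1.0}, {"x": 0.536, "y": -0.3, "z": 0.0, "rx": 0.0, "ry": 0.0, "rz": 0.14, "claw": -1.0}, {"x": 0.536, "y": -0.3, "z": 0.0, "rx": 0.0, "ry": 0.0, "rz": 0.14, "claw": -1.0}, {"x": 0.536, "y": -0.3, "z": 0.0, "rx": 0.0, "ry": 0.0, "rz": 0.14, "claw": -1.0}, {"x": 0.536, "y": -0.3, "z": 0.0, "rx": 0.0, "ry": 0.0, "rz": 0.14, "claw": -1.0}, {"x": 0.536, "y": -0.3, "z": 0.0, "rx": 0.0, "ry": 0.0, "rz": 0.14, "claw": -1.0}, {"x": 0.536, "y": -0.3, "z": 0.0, "rx": 0.0, "ry": 0.0, "rz": 0.14, "claw": -1.0}, {"x": 0.536, "y": -0.3, "z": 0.0, "rx": 0.0, "ry": 0.0, "rz": 0.14, "claw": -1.0}, {"x": 0.536, "y": -0.3, "z": 0.0, "rx": 0.0, "ry": 0.0, "rz": 0.14, "claw": -1.0}])

```text
time: 1.95
tool_pos: [0.4789, -0.1552, 0.2025]
tool_rot: [-3.14, -0.003, 0.211]
contact_force: [-0.9, 0.3, -0.0]
opening: 0.0166
grip_force: 0.0
```

>>> step_arm(steps=[{"x": 0.0, "y": 0.0, "z": 0.0, "rx": 0.0, "ry": 0.0, "rz": 0.0, "claw": -1.0}, {"x": 0.0, "y": 0.0, "z": 0.0, "rx": 0.0, "ry": 0.0, "rz": 0.0, "claw": -1.0}, {"x": 0.0, "y": 0.0, "z": 0.0, "rx": 0.0, "ry": 0.0, "rz": 0.0, "claw": -1.0}, {"x": 0.0, "y": 0.0, "z": 0.0, "rx": 0.0, "ry": 0.0, "rz": 0.0, "claw": -1.0}])

```text
time: 2.28
tool_pos: [0.4746, -0.1616, 0.2025]
tool_rot: [3.141, 0.0, 0.204]
contact_force: [-0.3, -0.8, 0.3]
opening: 0.0003
grip_force: 0.0
```

Run:
```python
from h import *
from scipy.spatial.transform import Rotation as Ro
o=robot.observe(); print(o['time'],o['tool_pos'],o['tool_rot'],o['opening'],o['contact_force'])
im,d=read_camera("wrist"); cv2.imwrite("pics/w2.png",im)
p=camera_params("wrist"); T=np.eye(4);T[:3,:3]=Ro.from_euler('xyz',o['tool_rot']).as_matrix();T[:3,3]=o['tool_pos'];T=T@np.array(p['hand_eye'])
hsv=cv2.cvtColor(im,cv2.COLOR_BGR2HSV); red=((hsv[...,0]<8)|(hsv[...,0]>172))&(hsv[...,1]>130)&(hsv[...,2]>60)
n,l,s,ce=cv2.connectedComponentsWithStats(red.astype(np.uint8))
for i in range(1,n):
    if s[i,4]>200:
        r,c=np.nonzero((l==i)&(d>0)); z=d[r,c]
        X=np.stack([(c-p['cx'])/p['fx']*z,(r-p['cy'])/p['fy']*z,z],1)@T[:3,:3].T+T[:3,3]
        print(s[i],np.median(X,0).round(3),np.percentile(X,2,axis=0).round(3),np.percentile(X,98,axis=0).round(3))
```

```text
2.2833 [ 0.47455939 -0.16155393  0.20248545] [3.14131778e+00 2.06900164e-04 2.03678994e-01] 0.0003274514433619048 [-0.30070264 -0.79141551  0.29941898]
[314 169  22  46 752] [ 0.509 -0.154  0.112] [ 0.495 -0.162  0.1  ] [ 0.521 -0.146  0.127]
[314 248  23  12 208] [ 0.47  -0.163  0.147] [ 0.464 -0.17   0.142] [ 0.474 -0.155  0.15 ]
```

View pics/w2.png

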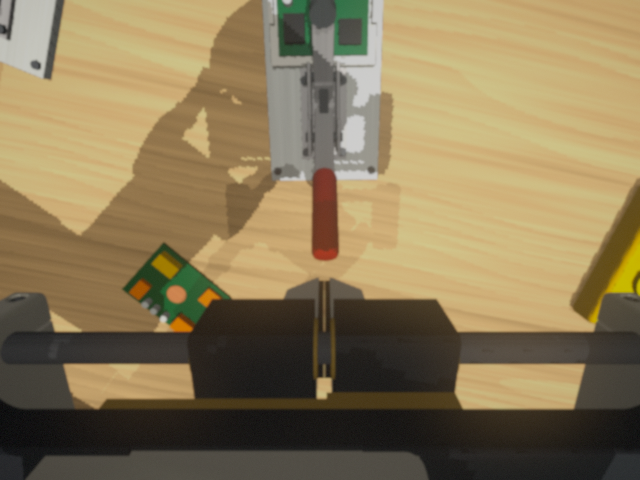

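The shut fingers line up with the red grip (column 324, rows 170–258), so I'll push down.

>>> step_arm(steps=[{"x": 0.0, "y": 0.0, "z": 0.03, "rx": 0.0, "ry": 0.0, "rz": 0.0, "claw": -1.0}, {"x": 0.0, "y": 0.0, "z": 0.05, "rx": 0.0, "ry": 0.0, "rz": 0.0, "claw": -1.0}, {"x": 0.0, "y": 0.0, "z": 0.065, "rx": 0.0, "ry": 0.0, "rz": 0.0, "claw": -1.0}, {"x": 0.0, "y": 0.0, "z": 0.08, "rx": 0.0, "ry": 0.0, "rz": 0.0, "claw": -1.0}, {"x": -0.002, "y": 0.0, "z": 0.09, "rx": 0.0, "ry": 0.0, "rz": 0.0, "claw": -1.0}, {"x": -0.004, "y": 0.0, "z": 0.1, "rx": 0.0, "ry": 0.0, "rz": 0.0, "claw": -1.0}, {"x": -0.006, "y": 0.0, "z": 0.11, "rx": 0.0, "ry": 0.0, "rz": 0.0, "claw": -1.0}, {"x": -0.008, "y": 0.0, "z": 0.12, "rx": 0.0, "ry": 0.0, "rz": 0.0, "claw": -1.0}, {"x": -0.01, "y": 0.0, "z": 0.13, "rx": 0.0, "ry": 0.0, "rz": 0.0, "claw": -1.0}, {"x": -0.01, "y": 0.0, "z": 0.13, "rx": 0.0, "ry": 0.0, "rz": 0.0, "claw": -1.0}])

```text
time: 3.17
tool_pos: [0.4671, -0.1616, 0.1035]
tool_rot: [-3.14, 0.002, 0.206]
contact_force: [0.0, -0.4, 0.8]
opening: 0.0004
grip_force: 0.0
```

>>> step_arm(steps=[{"x": 0.0, "y": 0.0, "z": 0.008, "rx": 0.0, "ry": 0.0, "rz": 0.0, "claw": -1.0}, {"x": 0.0, "y": 0.0, "z": 0.016, "rx": 0.0, "ry": 0.0, "rz": 0.0, "claw": -1.0}, {"x": 0.0, "y": 0.0, "z": 0.024, "rx": 0.0, "ry": 0.0, "rz": 0.0, "claw": -1.0}, {"x": 0.0, "y": 0.0, "z": 0.032, "rx": 0.0, "ry": 0.0, "rz": 0.0, "claw": -1.0}, {"x": 0.0, "y": 0.0, "z": 0.04, "rx": 0.0, "ry": 0.0, "rz": 0.0, "claw": -1.0}, {"x": 0.0, "y": 0.0, "z": 0.048, "rx": 0.0, "ry": 0.0, "rz": 0.0, "claw": -1.0}, {"x": 0.0, "y": 0.0, "z": 0.055, "rx": 0.0, "ry": 0.0, "rz": 0.0, "claw": -1.0}, {"x": 0.0, "y": 0.0, "z": 0.055, "rx": 0.0, "ry": 0.0, "rz": 0.0, "claw": -1.0}, {"x": 0.0, "y": 0.0, "z": 0.055, "rx": 0.0, "ry": 0.0, "rz": 0.0, "claw": -1.0}])

```text
time: 3.92
tool_pos: [0.4678, -0.1618, 0.0633]
tool_rot: [-3.141, 0.001, 0.206]
contact_force: [-0.2, -0.3, 0.7]
opening: 0.0004
grip_force: 0.0
```

>>> step_arm(steps=[{"x": 0.0, "y": 0.0, "z": -0.04, "rx": 0.0, "ry": 0.0, "rz": 0.0, "claw": -1.0}, {"x": 0.0, "y": 0.0, "z": -0.09, "rx": 0.0, "ry": 0.0, "rz": 0.0, "claw": -1.0}, {"x": 0.0, "y": 0.0, "z": -0.14, "rx": 0.0, "ry": 0.0, "rz": 0.0, "claw": -1.0}, {"x": -0.05, "y": 0.0, "z": -0.18, "rx": 0.0, "ry": 0.0, "rz": 0.0, "claw": -1.0}, {"x": -0.1, "y": 0.0, "z": -0.18, "rx": 0.0, "ry": 0.0, "rz": 0.0, "claw": -1.0}, {"x": -0.1, "y": 0.0, "z": -0.18, "rx": 0.0, "ry": 0.0, "rz": 0.0, "claw": -1.0}, {"x": -0.1, "y": 0.0, "z": -0.18, "rx": 0.0, "ry": 0.0, "rz": 0.0, "claw": -1.0}, {"x": -0.1, "y": 0.0, "z": -0.18, "rx": 0.0, "ry": 0.0, "rz": 0.0, "claw": -1.0}])

```text
time: 4.58
tool_pos: [0.395, -0.1774, 0.199]
tool_rot: [3.141, -0.001, 0.205]
contact_force: [-0.0, -0.2, 0.6]
opening: 0.0002
grip_force: 0.0
```

Run:
```python
from h import *
o=robot.observe(); print(o['time'],o['tool_pos'],o['contact_force'])
for cam in ("scene","top"):
    im,d=read_camera(cam); cv2.imwrite(f"pics/{cam}3.png",im)
    hsv=cv2.cvtColor(im,cv2.COLOR_BGR2HSV); red=((hsv[...,0]<8)|(hsv[...,0]>172))&(hsv[...,1]>130)&(hsv[...,2]>60)
    n,l,s,ce=cv2.connectedComponentsWithStats(red.astype(np.uint8))
    for i in range(1,n):
        if s[i,4]>25:
            P=cloud(cam,d,l==i); print(cam,s[i],np.median(P,0).round(3),np.percentile(P,3,axis=0).round(3),np.percentile(P,97,axis=0).round(3))
    for m in nets.landmark_of(cam,'board')[:2]:
        r,c=m['pixel'];print(m['conf'],deproj(cam,r,c,d[int(r),int(c)]).round(3))
im=cv2.imread("pics/scene3.png")[100:300,180:440]; cv2.imwrite("pics/crop3.png",cv2.resize(im,None,fx=3,fy=3))
```

```text
4.5833 [ 0.39495735 -0.17737533  0.19903667] [-0.03057007 -0.21070203  0.60441318]
scene [299 141  27  23 176] [ 0.473 -0.16   0.081] [ 0.441 -0.169  0.075] [ 0.503 -0.151  0.088]
scene [367 270  36  30 358] [0.545 0.185 0.126] [0.518 0.176 0.1  ] [0.57  0.194 0.148]
0.75 [ 0.665 -0.116  0.038]
top [202 248  19  31 262] [0.539 0.182 0.132] [0.513 0.172 0.103] [0.567 0.193 0.15 ]
top [388 286  15  38 294] [ 0.467 -0.163  0.084] [ 0.435 -0.175  0.077] [ 0.5   -0.153  0.091]
0.94 [ 0.656 -0.116  0.068]
```

View pics/crop3.png

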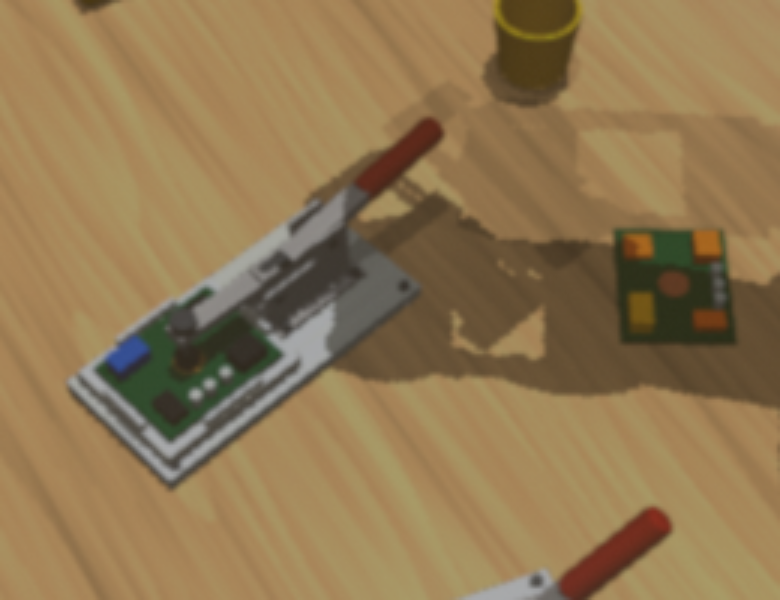

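The handle sprang back to about 0.65 (the grip is still tilted slightly up at crop (400,155)). The board is still in its nest and the spare handle hasn't moved. I'll push again, going deeper and checking while I hold it down.

>>> step_arm(steps=[{"x": 0.05, "y": 0.0, "z": 0.02, "rx": 0.0, "ry": 0.0, "rz": 0.0, "claw": -1.0}, {"x": 0.1, "y": 0.0, "z": 0.05, "rx": 0.0, "ry": 0.0, "rz": 0.0, "claw": -1.0}, {"x": 0.1, "y": 0.0, "z": 0.09, "rx": 0.0, "ry": 0.0, "rz": 0.0, "claw": -1.0}, {"x": 0.1, "y": 0.0, "z": 0.13, "rx": 0.0, "ry": 0.0, "rz": 0.0, "claw": -1.0}, {"x": 0.1, "y": 0.0, "z": 0.145, "rx": 0.0, "ry": 0.0, "rz": 0.0, "claw": -1.0}, {"x": 0.1, "y": 0.0, "z": 0.155, "rx": 0.0, "ry": 0.0, "rz": 0.0, "claw": -1.0}, {"x": 0.1, "y": 0.0, "z": 0.165, "rx": 0.0, "ry": 0.0, "rz": 0.0, "claw": -1.0}, {"x": 0.1, "y": 0.0, "z": 0.175, "rx": 0.0, "ry": 0.0, "rz": 0.0, "claw": -1.0}, {"x": 0.1, "y": 0.0, "z": 0.18, "rx": 0.0, "ry": 0.0, "rz": 0.0, "claw": -1.0}, {"x": 0.1, "y": 0.0, "z": 0.18, "rx": 0.0, "ry": 0.0, "rz": 0.0, "claw": -1.0}, {"x": 0.1, "y": 0.0, "z": 0.18, "rx": 0.0, "ry": 0.0, "rz": 0.0, "claw": -1.0}])

```text
time: 5.7
tool_pos: [0.4683, -0.1621, 0.0641]
tool_rot: [3.141, -0.001, 0.206]
contact_force: [1.0, 1.0, 0.1]
opening: 0.0003
grip_force: 0.0
```

Run:
```python
from h import *
o=robot.observe(); print(o['time'],o['tool_pos'],o['contact_force'])
for cam in ("scene",):
    im,d=read_camera(cam); cv2.imwrite(f"pics/{cam}4.png",im)
    hsv=cv2.cvtColor(im,cv2.COLOR_BGR2HSV); red=((hsv[...,0]<8)|(hsv[...,0]>172))&(hsv[...,1]>130)&(hsv[...,2]>60)
    n,l,s,ce=cv2.connectedComponentsWithStats(red.astype(np.uint8))
    for i in range(1,n):
        if s[i,4]>15:
            P=cloud(cam,d,l==i); print(cam,s[i],np.median(P,0).round(3),np.percentile(P,3,axis=0).round(3),np.percentile(P,97,axis=0).round(3))
im=cv2.imread("pics/scene4.png")[100:300,180:440]; cv2.imwrite("pics/crop4.png",cv2.resize(im,None,fx=3,fy=3))
```

```text
5.7 [ 0.46828712 -0.16211325  0.06412647] [0.95305422 0.98656331 0.07450511]
scene [299 153  16  12  83] [ 0.49  -0.155  0.079] [ 0.472 -0.162  0.074] [ 0.505 -0.149  0.083]
scene [367 269  37  31 394] [0.543 0.186 0.127] [0.517 0.176 0.101] [0.57  0.195 0.148]
```

View pics/crop4.png

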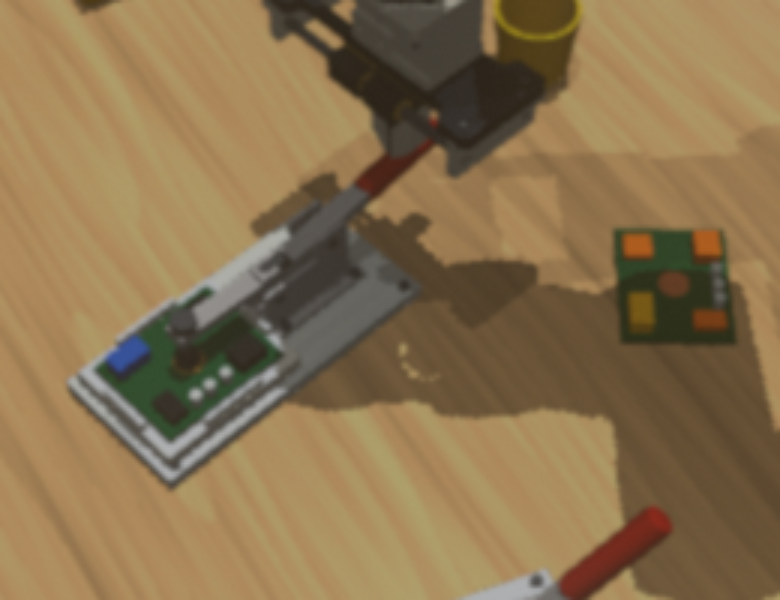

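Run:
```python
from h import *
im,d=read_camera("wrist")
a=cv2.imread("pics/scene4.png")[90:180,260:380]
o=np.zeros((480,800,3),np.uint8); o[:300,:400]=cv2.resize(a,(400,300),interpolation=cv2.INTER_CUBIC); o[:400,400:]=cv2.resize(im[:, 120:520],(400,480))[:400]
t,_=read_camera("top"); o[300:480,:400]=cv2.resize(t[240:330,320:520],(400,180))
cv2.imwrite("pics/c5.png",o)
```

```text
(no output)
```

View pics/c5.png

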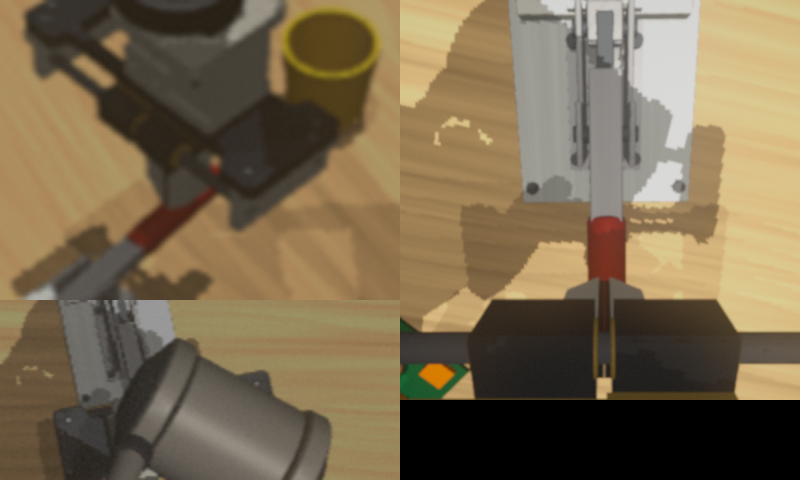

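The fingers rest on the grip, but there's almost no force and the grip top reads about 0.08. So the real contact sits higher than the TCP reading suggests. I'll press deeper in small steps and watch the force.

>>> step_arm(steps=[{"x": 0.0, "y": 0.0, "z": 0.004, "rx": 0.0, "ry": 0.0, "rz": 0.0, "claw": -1.0}, {"x": 0.0, "y": 0.0, "z": 0.008, "rx": 0.0, "ry": 0.0, "rz": 0.0, "claw": -1.0}, {"x": 0.0, "y": 0.0, "z": 0.01, "rx": 0.0, "ry": 0.0, "rz": 0.0, "claw": -1.0}, {"x": 0.0, "y": 0.0, "z": 0.01, "rx": 0.0, "ry": 0.0, "rz": 0.0, "claw": -1.0}])

```text
time: 6.18
tool_pos: [0.4679, -0.162, 0.056]
tool_rot: [3.141, 0.0, 0.206]
contact_force: [0.1, -0.2, 1.2]
opening: 0.0008
grip_force: 0.5
```

```bash
cat > red.py <<'E'
from h import *
o=robot.observe(); print(o['time'],o['tool_pos'].round(4),o['contact_force'].round(2),o['torque'].round(2))
for cam in ("scene","top"):
    im,d=read_camera(cam); cv2.imwrite(f"pics/{cam}_{o['time']:.2f}.png",im)
    hsv=cv2.cvtColor(im,cv2.COLOR_BGR2HSV); red=((hsv[...,0]<8)|(hsv[...,0]>172))&(hsv[...,1]>130)&(hsv[...,2]>60)
    P=cloud(cam,d,red); P=P[(abs(P[:,0]-.47)<.06)&(abs(P[:,1]+.16)<.03)&(P[:,2]<.16)&(P[:,2]>.02)]
    if len(P)>10: print(cam,len(P),np.polyfit(P[:,0],P[:,2],1).round(3),P.min(0).round(3),P.max(0).round(3))
E
python3 red.py
```

```text
6.1833 [ 0.4679 -0.162   0.056 ] [ 0.07 -0.25  1.19] [-0.08  0.08 -0.06]
scene 85 [-0.081  0.114] [ 0.438 -0.169  0.068] [ 0.505 -0.149  0.085]
```

>>> step_arm(steps=[{"x": 0.0, "y": 0.0, "z": 0.005, "rx": 0.0, "ry": 0.0, "rz": 0.0, "claw": -1.0}, {"x": 0.0, "y": 0.0, "z": 0.01, "rx": 0.0, "ry": 0.0, "rz": 0.0, "claw": -1.0}, {"x": 0.0, "y": 0.0, "z": 0.014, "rx": 0.0, "ry": 0.0, "rz": 0.0, "claw": -1.0}, {"x": 0.0, "y": 0.0, "z": 0.014, "rx": 0.0, "ry": 0.0, "rz": 0.0, "claw": -1.0}])

```text
time: 6.62
tool_pos: [0.4675, -0.1615, 0.0447]
tool_rot: [-3.141, 0.001, 0.206]
contact_force: [-0.3, -0.2, 1.0]
opening: 0.0004
grip_force: 0.0
```

```bash
python3 red.py
```

```text
6.6167 [ 0.4675 -0.1615  0.0447] [-0.28 -0.19  1.02] [-0.01  0.06 -0.01]
scene 96 [ 0.184 -0.028] [ 0.442 -0.166  0.05 ] [ 0.504 -0.147  0.067]
```

The grip now slopes below level and the force is gone, so it has snapped over centre. I'll retreat slowly.

>>> step_arm(steps=[{"x": 0.0, "y": 0.0, "z": -0.01, "rx": 0.0, "ry": 0.0, "rz": 0.0, "claw": -1.0}, {"x": 0.0, "y": 0.0, "z": -0.03, "rx": 0.0, "ry": 0.0, "rz": 0.0, "claw": -1.0}, {"x": 0.0, "y": 0.0, "z": -0.06, "rx": 0.0, "ry": 0.0, "rz": 0.0, "claw": -1.0}, {"x": 0.0, "y": 0.0, "z": -0.1, "rx": 0.0, "ry": 0.0, "rz": 0.0, "claw": -1.0}, {"x": 0.0, "y": 0.0, "z": -0.15, "rx": 0.0, "ry": 0.0, "rz": 0.0, "claw": -1.0}, {"x": -0.05, "y": 0.0, "z": -0.2, "rx": 0.0, "ry": 0.0, "rz": 0.0, "claw": -1.0}, {"x": -0.1, "y": 0.0, "z": -0.2, "rx": 0.0, "ry": 0.0, "rz": 0.0, "claw": -1.0}, {"x": -0.1, "y": 0.0, "z": -0.2, "rx": 0.0, "ry": 0.0, "rz": 0.0, "claw": -1.0}, {"x": -0.1, "y": 0.0, "z": -0.2, "rx": 0.0, "ry": 0.0, "rz": 0.0, "claw": -1.0}, {"x": -0.1, "y": 0.0, "z": -0.2, "rx": 0.0, "ry": 0.0, "rz": 0.0, "claw": -1.0}])

```text
time: 7.55
tool_pos: [0.3949, -0.1774, 0.1963]
tool_rot: [3.141, -0.001, 0.205]
contact_force: [-0.2, -0.2, 0.7]
opening: 0.0005
grip_force: 0.0
```

```bash
python3 red.py
python3 - <<'E'
import cv2,glob
f=sorted(glob.glob('pics/scene_*.png'))[-1]
cv2.imwrite("pics/c6.png",cv2.resize(cv2.imread(f)[100:300,180:440],None,fx=3,fy=3))
E
```

```text
7.55 [ 0.3949 -0.1774  0.1963] [-0.16 -0.17  0.72] [-0.01 -0.01 -0.03]
scene 148 [ 0.136 -0.003] [ 0.436 -0.172  0.052] [ 0.504 -0.148  0.069]
top 281 [0.128 0.002] [ 0.432 -0.176  0.051] [ 0.502 -0.151  0.072]
```

View pics/c6.png

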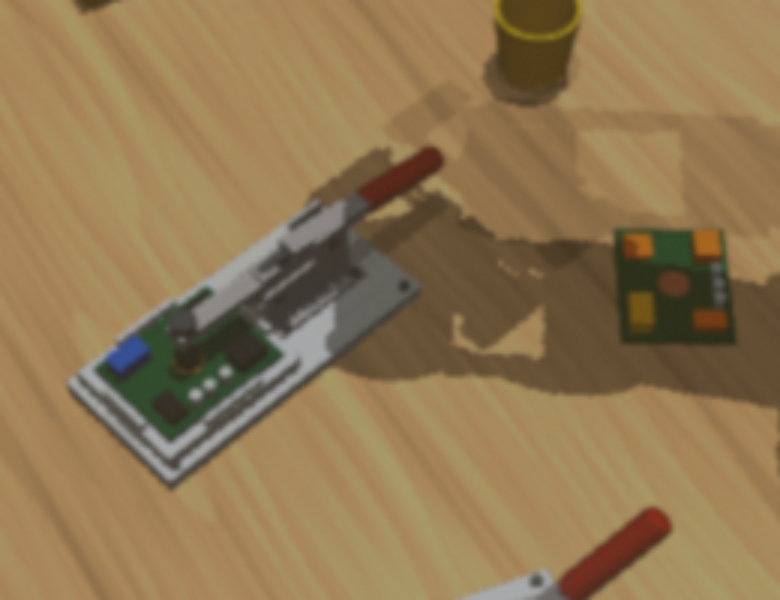

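The handle is at 0.12–0.13 rad below level with the gripper clear, which is the locked position. The board is in its nest, so I'm handing in.

```bash
python3 -c "
from cell import robot
print(robot.hand_in())"
```

```text
the job is handed in; nothing more can be done
None
```

I clamped the loaded fixture and handed the job in: its handle stayed locked after the gripper backed off, about 0.12 rad below level. The board is still in its nest, the spare handle looks unmoved, and the arm is clear; the first push fell short, so it took a second, deeper one, and the hand-in gave no verdict.

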